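# Pin the board and index the inspection stage

### The arm

A 7-joint arm with a two-finger parallel gripper is mounted at the origin on the work surface. World frame = base frame: x ahead of the robot, y to its left, z up, the work surface at z = 0. Lengths are in m, angles in rad, forces in N, time in s.
With the tool pointing down it reaches from about 0.4 to 0.85 m from the base axis. Payload 4.4 kg.
Tool frame: the origin (TCP) lies midway between the tips of the shut fingers; the grasp point (between the pads) lies 19 mm behind it (arm.grasp_offset is the z of the grasp point in the tool frame, in m); z points along the fingers, y is the direction in which the jaws open and shut (so a half turn about z gives the same grasp; the last joint's range is limited). The gripper opens to 94 mm and grips with 3 to 60 N. Pads are 16 mm wide; open, the fingers measure 119 mm over their backs; the gripper's body (75 mm by 177 mm) begins 78 mm behind the grasp point.
Start: joints at [-1.293, 0.628, 0.038, 1.517, -0.027, 0.996, -0.02], TCP at [0.219, 0.612, 0.205] pointing down, gripper open.
Joint ranges: [-3.06, 3.06], [-0.37, 2.12], [-1.25, 1.32], [0.18, 2.47], [-1.1, 4.24], [0.23, 1.98], [-2.94, 2.94]. Speed limits (rad/s): [2.57, 2.57, 3.14, 3.14, 3.14, 3.14, 3.14].

### API

Orientations are given as a rotation vector (axis times angle).
In Python, from station import read_state, cams, job_done, nets, arm gives the robot as it stands. The module is installed in compiled form; this text tells all that it offers.
- The arm moves only by the tool servo_tool, never from a script. Its argument "targets" is a list of rows, each an object with "hand": the opening, from 0 (shut) to 1 (fully open); "delta_pos": the shift along the tool's x, y, z in mm, a list of three; "twist": the turn, a rotation vector about the tool's x, y, z in degrees, a list of three. A call has 1 to 12 rows; each row shifts and turns the commanded pose from where the row before left it, along the tool's axes as they then stand; what a row does not reach is not made up. A row lasts 1/12 s, in which the tool goes at most 41.7 mm and 7.16 degrees, less where a joint would pass 70% of its speed; a pose out of reach is approached as far as the arm can. A call is refused whole if a number of a shift passes 41.7 or a number of a turn 7.16, either way. A call with a gripper value outside its range is refused whole. The fingers move at their own pace and stop on an object; "squeeze" is the grip in N (left out, the last holds). Time passes only in rows, so rows that do not move let the fingers close. It gives the time, the measured TCP pose, the force and the opening at its end, in the units of the state.
- read_state(): the state, without advancing time (a new reading comes with each control period).
- cams.read_camera(name): name is "side" or "top" or "wrist"; returns a dict with "color" (400x640x3 uint8, red, green, blue), "range_z" (400x640 float32, m along the optical axis (not along the pixel's ray), 0 where there is no reading), "intrinsics" (3x3 intrinsics, pixels), "origin" and "rotation" of the camera in the world. Camera axes: x right, y down, z forward; pixel columns grow to the right and rows downward; lengths in m; the calibration is good to about 2 mm. A picture is of the moment at which its call begins.
- job_done(): hands the job in, once; it reports no verdict.
Trained networks look in a picture, given as the dict that the camera call returned (one of the last four; its "shot" number tells which), for a name from the list of things; names that differ only in an ending like _2 or _b are one class to them, and where a whole thing is asked for, a point or a joint stands for the part that bears it (a point fixed in the world has none). Each returns a list of dicts, best first, with "p" (0 to 1); they miss things now and then, are a little off and sometimes report something else, mostly with a low value. They report only what shows in the picture. A call takes as long as a camera call.
- nets.look_for(picture, name): "box" ([centre column, centre row, width, height] in pixels, round what is visible of it).
- nets.pinpoint(picture, name): "pixel" ([column, row] in pixels: a listed point, or the origin of a listed thing).
The state is a dict: "time_s": time; "joint_positions": joint angles; "joint_velocities": joint speeds; "joint_efforts": joint torques, N m; "position": TCP position; "eef_rot": TCP orientation; "wrist_force": force on the tool from outside, world axes, zero at the start; "ft_torque": the same for the moment, N m; "gripper_width": finger opening in m.
Only numpy, scipy, OpenCV 4.12 (cv2) and the standard library are available. Lean on these libraries where they do the work, as an engineer would, in place of code of your own. Each camera call takes 0.05 s, during which the arm holds its last target. There are 200 camera calls.

### The job

Take the knurled tooling pin out of the pin block, push it down into the open tooling hole at the corner of the circuit board until its collar sits on the board, and let go of it. Then take the round black grip of the board carriage between the fingers and slide the carriage along its rail until you feel the spring ball drop into the notch under the microscope; do not run past it. Finish while still holding the grip, with the carriage at rest and the ball fully home in the notch, the pin still seated and the other things on the bench left where they are.

Things in the scene. Friction and masses are not known exactly. Their poses are not given: they have to be found in the camera images.
- pin_grip (a point): Steel tooling pin, about 50 g, upright in one of the pin block's three holes; the only thing there with a knurled round head, 14 mm thick and 31 mm long. This point: middle of the head, on the axis, 16 mm below its flat top. Below it: neck 9 mm, collar 16 mm thick (underside 26 mm below this point), shank 6 mm thick, 16 mm long, chamfered, ending 42 mm below this point. z axis: up the pin.
- pin_seat (a point): Centre of the underside of the pin's collar, 26 mm below pin_grip. It comes down on tool_hole when the pin is fully in.
- tool_hole (a point): Tooling hole in the board's corner at the carriage's -y end on the robot's side (stage axes), ringed by thin brass: centre of its mouth, flush with the board's top, 42 mm above the table. 7.2 mm wide, 1.5 mm chamfer, vertical, through (17.6 mm). Moves with the carriage. Parts within 30 mm of it are under 3 mm high, others on the board up to 11 mm.
- pin_block: Grey block, 130 (its x) x 40 x 28 mm high, fixed; origin under its centre. Three holes in a row along its x, 45 mm apart, 20 mm deep, 7.2 mm wide. The tooling pin (its collar on the block's top), a screwdriver and a brass tool stand in them; which is where changes.
- stage: Fixed aluminium rail base, 220 x 430 x 10 mm; origin at table height. The carriage slides along this frame's y axis (level, turned with the base), starts at the -y end and has to go towards +y. Rail friction is under 2 N. End stops 36 mm high, microscope post and tube (see plunger) stand on it.
- slide_grip: Black upright round grip on the robot's side of the carriage, fixed to it: 18 mm thick, 40 mm high; origin at its middle, 64 mm above the table, 30 mm above the carriage plate (it stands on a 10 mm stud). Beside it along y that edge of the plate is clear all along; the board (top 8 mm above the plate) begins 28 mm beyond its axis. The carriage with board is about 0.8 kg.
- notch (a point): Moves with the carriage: where the ball's centre comes to lie in the carriage's V notch (10 mm wide, 5 mm deep, 90 degrees), cut in the steel strip along the edge away from the robot, 29 mm above the table. Axes as the stage. It lies 40 mm further to -y than the grip.
- plunger (a point): Fixed, axes as the stage: centre of the 10 mm spring ball when in the notch. Its block, with post and microscope, sits on the far side, within 20 mm of the rail's middle. Carriage is at the notch when notch and this agree along y. Microscope tube: 46 mm thick at most, 60 mm to +y and 37 mm to -x of this, its lower end 160 mm up; post 16 mm thick, 36 mm beyond, 315 mm high.
- station: The block on the rail base that carries ball plunger, post and microscope; origin under its centre. The ball presses on the strip with 12.5 N. From 5 mm before the notch it pulls the carriage on with up to 8 N, then resists leaving with about 8 N. 65 to 145 mm to slide; 20 mm of rail or more beyond. A firm grip a few mm off keeps the ball from centring; slackened fingers let it.
- driver: precision screwdriver with a dark handle (12 mm thick, grey swivel cap) standing 47 mm high out of the pin block; leave alone
- vise: slim waisted brass hand tool, 10 mm thick, standing 54 mm high out of the pin block; leave alone
- spool: spool of solder, 64 mm across, 52 mm high, standing on the table; leave alone
- tweezers: steel tweezers, 130 mm long, 10 mm high, lying flat; leave alone
- flux: small white bottle, 42 mm across, 85 mm high; leave alone
- brush: bench brush, 135 mm long, 9 mm high, lying flat; leave alone
- part_tray: open dark parts tray, 100 x 140 mm, 28 mm high; leave alone

How it is judged:
By the outcome, as a careful person would: the job done as asked, in the order asked, and still so for the second after the job is handed in, while the arm keeps its last pose, push and grip.
It also fails if it takes over 58 s, if anything falls off the work surface, if the arm or the gripper's body presses on something with over 40 N, if the wrist force passes 120 N, or if a joint passes its speed limit or range.

## Working session

There is one attempt and no reset: what is moved stays moved. The work goes in short steps, Python scripts to look and compute and a tool call to move; the robot and the scene stay as the last step left them, time stands still between calls to the robot, and variables do not carry over. Pictures are saved under pics/ and viewed, about 8 in all and at most 12, crops included, and the job is handed in when it is done.

Besides the shell and the picture viewer there is one more tool, called as a command line: name --argument value ..., lists and objects as JSON in quotes. servo_tool: Moves the arm, as the interface text tells. Its arguments: {"type":"object","properties":{"targets":{"type":"array","items":{"type":"object","properties":{"hand":{"type":"number"},"delta_pos":{"type":"array","items":{"type":"number"}},"twist":{"type":"array","items":{"type":"number"}}}}},"squeeze":{"type":"number"}},"required":["targets"]}

```bash
mkdir -p pics; cat > h.py <<'E'
import numpy as np, cv2
from scipy.spatial.transform import Rotation as R
from station import read_state, cams, job_done, nets, arm
def shot(n): return cams.read_camera(n)
def save(p,f,crop=None,s=1):
    im=p["color"][...,::-1]
    if crop: im=im[crop[1]:crop[3],crop[0]:crop[2]]
    cv2.imwrite("pics/"+f,cv2.resize(np.ascontiguousarray(im),None,fx=s,fy=s,interpolation=cv2.INTER_CUBIC))
def ray(p,px):
    K=np.array(p["intrinsics"]);d=np.linalg.inv(K)@np.array([px[0],px[1],1.]);return np.array(p["rotation"])@d
def atz(p,px,z):
    d=ray(p,px);o=np.array(p["origin"]);return o+d*(z-o[2])/d[2]
def proj(p,X):
    c=np.array(p["rotation"]).T@(np.array(X)-np.array(p["origin"]));u=np.array(p["intrinsics"])@c;return u[:2]/u[2]
def dep(p,px):
    c,r=int(round(px[0])),int(round(px[1]));w=p["range_z"][max(r-1,0):r+2,max(c-1,0):c+2];w=w[w>0]
    return np.array(p["origin"])+ray(p,px)*np.median(w) if w.size else None
E
python3 - <<'E'
from h import *
np.set_printoptions(precision=4,suppress=True)
s=read_state();print(s["position"],s["eef_rot"],s["gripper_width"],arm.grasp_offset)
Z=dict(pin_grip=.028+.026,pin_seat=.028,tool_hole=.042,slide_grip=.064,notch=.029,plunger=.029,stage=0,pin_block=0,station=0,spool=0,flux=0,driver=.05,vise=.05)
for c in("top","side"):
    p=shot(c);save(p,c+"0.png");print(c,p["origin"])
    for n,z in Z.items():
        for d in nets.pinpoint(p,n)[:2]:
            print(n,round(d["p"],2),np.array(d["pixel"]),atz(p,d["pixel"],z),dep(p,d["pixel"]))
E
```

```text
[0.2188 0.6114 0.2046] [-0.5372 -3.095   0.0028] 0.09397345830898188 -0.0188
top [0.292  0.0167 1.7474]Traceback (most recent call last):
  File "<stdin>", line 9, in <module>
  File "h.py", line 12, in atz
    d=ray(p,px);o=np.array(p["origin"]);return o+d*(z-o[2])/d[2]
                                                            ~^^^
IndexError: invalid index to scalar variable.
```

View pics/top0.png

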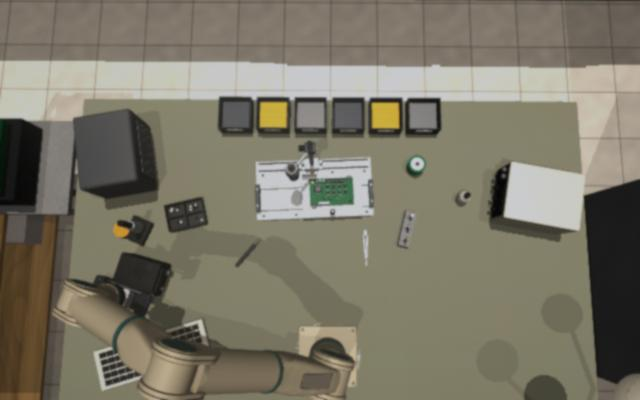

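```bash
sed -i 's/np.array(p\["rotation"\])/rot(p)/; s/np.array(p\["rotation"\])/rot(p)/' h.py
cat >> h.py <<'E'
def rot(p):
    r=np.array(p["rotation"]);return r if r.shape==(3,3) else R.from_rotvec(r).as_matrix() if r.shape==(3,) else R.from_quat(r).as_matrix()
E
python3 - <<'E'
from h import *
np.set_printoptions(precision=4,suppress=True)
Z=dict(pin_grip=.028+.026,pin_seat=.028,tool_hole=.042,slide_grip=.064,notch=.029,plunger=.029,stage=0,pin_block=0,station=0,spool=0,flux=0,driver=.05,vise=.05)
for c in("top","side"):
    p=shot(c);save(p,c+"0.png");print(c,p["origin"],p["rotation"])
    for n,z in Z.items():
        for d in nets.pinpoint(p,n)[:2]:
            print(n,round(d["p"],2),np.array(d["pixel"]),atz(p,d["pixel"],z),dep(p,d["pixel"]))
E
```

```text
top [0.292  0.0167 1.7474] [-2.15    2.1327 -0.1478]
pin_grip 0.57 [410.6 213.7] [ 0.5032 -0.2951  0.054 ] [ 0.5018 -0.293   0.0655]
pin_seat 0.56 [408.  211.3] [ 0.5152 -0.2906  0.028 ] [ 0.5156 -0.2912  0.0248]
tool_hole 0.67 [351.5 201.7] [ 0.547  -0.0837  0.042 ] [ 0.5474 -0.0839  0.0391]
slide_grip 0.59 [332.8 210.4] [ 0.5117 -0.0155  0.064 ] [ 0.5094 -0.0151  0.0822]
slide_grip 0.59 [311.  164.8] [0.6781 0.0644 0.064 ] [0.6812 0.0648 0.0506]
notch 0.84 [339.1 172.5] [ 0.6578 -0.0388  0.029 ] [ 0.6615 -0.0394  0.0113]
notch 0.46 [462.1 201.7] [ 0.552  -0.4886  0.029 ] [ 0.55   -0.4848  0.0418]
plunger 0.92 [312.6 172.7] [0.6563 0.0592 0.029 ] [0.6551 0.059  0.0348]
stage 0.98 [317.  196.7] [0.5712 0.0425 0.    ] [0.5645 0.0419 0.0421]
stage 0.31 [350.2 197.8] [ 0.568  -0.0814  0.    ] [ 0.5614 -0.079   0.0417]
pin_block 0.69 [406.1 229.7] [ 0.4504 -0.2874  0.    ] [ 0.4478 -0.2825  0.028 ]
station 0.62 [311.2 162.7] [0.7009 0.0656 0.    ] [0.6835 0.0635 0.0745]
station 0.53 [411.7 214.4] [ 0.5074 -0.3091  0.    ] [ 0.4993 -0.297   0.0652]
spool 0.77 [416.2 169.5] [ 0.6775 -0.329
[... 850 characters left out ...]
 0.0531 0.0346]
plunger 0.49 [308.4 299.2] [ 0.4549 -0.3251  0.029 ] [ 0.4574 -0.3083  0.0138]
stage 0.82 [322.8 221.7] [0.5621 0.0475 0.    ] [ 0.5488 -0.021   0.0432]
pin_block 0.6 [305.1 297.3] [ 0.4529 -0.2848  0.    ] [ 0.4498 -0.3075  0.0203]
station 0.66 [362.9 213.6] [0.698  0.0704 0.    ] [0.6856 0.0304 0.0248]
spool 0.88 [404.5 295. ] [ 0.6913 -0.3236  0.    ] [ 0.6834 -0.3408  0.0162]
flux 0.61 [376.9 359.4] [ 0.5672 -0.4976  0.    ] [ 0.5231 -0.6117  0.1393]
flux 0.29 [307.5 218.3] [0.5187 0.0771 0.    ] [ 0.5037 -0.0211  0.0603]
driver 0.48 [303.7 294.1] [ 0.4437 -0.3295  0.05  ] [ 0.4471 -0.3046  0.0281]
vise 0.5 [289.9 296.2] [ 0.4121 -0.3304  0.05  ] [ 0.415  -0.2993  0.0225]
```

View pics/side0.png

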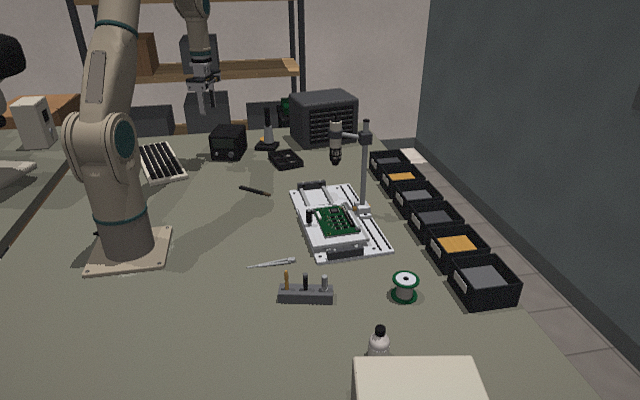

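The side view shows the pin at (325,283), the rightmost silver one, with the driver at (305,282) and the brass tool at (287,280). The carriage grip is at (309,216) and the board at (335,220). I'm moving toward the pin.

servo_tool --targets '[{"hand":1,"delta_pos":[-32.5,-16.4,-5.6]},{"hand":1,"delta_pos":[-32.5,-16.4,-5.6]},{"hand":1,"delta_pos":[-32.5,-16.4,-5.6]},{"hand":1,"delta_pos":[-32.5,-16.4,-5.6]},{"hand":1,"delta_pos":[-32.5,-16.4,-5.6]},{"hand":1,"delta_pos":[-32.5,-16.4,-5.6]},{"hand":1,"delta_pos":[-32.5,-16.4,-5.6]},{"hand":1,"delta_pos":[-32.5,-16.4,-5.6]},{"hand":1,"delta_pos":[-15.6,-31.4,2.5]},{"hand":1,"delta_pos":[-15.6,-31.4,2.5]},{"hand":1,"delta_pos":[-15.6,-31.4,2.5]},{"hand":1,"delta_pos":[-15.6,-31.4,2.5]}]'

```text
invalid input
```

servo_tool --targets '[{"hand":0.6,"delta_pos":[-15.6,-31.4,2.5]},{"hand":0.6,"delta_pos":[-15.6,-31.4,2.5]},{"hand":0.6,"delta_pos":[-15.6,-31.4,2.5]},{"hand":0.6,"delta_pos":[-15.6,-31.4,2.5]},{"hand":0.6,"delta_pos":[-15.6,-31.4,2.5]},{"hand":0.6,"delta_pos":[-15.6,-31.4,2.5]},{"hand":0.6,"delta_pos":[-15.6,-31.4,2.5]},{"hand":0.6,"delta_pos":[-15.6,-31.4,2.5]},{"hand":0.6,"delta_pos":[-15.6,-31.4,2.5]},{"hand":0.6,"delta_pos":[-15.6,-31.4,2.5]}]'

```text
invalid input
```

servo_tool --squeeze 20 --targets '[{"hand":1,"delta_pos":[-32.5,-16.4,-5.6],"twist":[0,0,0]},{"hand":1,"delta_pos":[-32.5,-16.4,-5.6],"twist":[0,0,0]},{"hand":1,"delta_pos":[-32.5,-16.4,-5.6],"twist":[0,0,0]},{"hand":1,"delta_pos":[-32.5,-16.4,-5.6],"twist":[0,0,0]},{"hand":1,"delta_pos":[-32.5,-16.4,-5.6],"twist":[0,0,0]},{"hand":1,"delta_pos":[-32.5,-16.4,-5.6],"twist":[0,0,0]},{"hand":1,"delta_pos":[-32.5,-16.4,-5.6],"twist":[0,0,0]},{"hand":1,"delta_pos":[-32.5,-16.4,-5.6],"twist":[0,0,0]}]'

```text
time_s: 2.17
position: [0.4207, 0.3994, 0.2508]
eef_rot: [0.537, 3.095, 0.001]
wrist_force: [0.7, -0.5, -0.5]
gripper_width: 0.0943
```

servo_tool --targets '[{"hand":1,"delta_pos":[-15.6,-31.4,2.5],"twist":[0,0,0]},{"hand":1,"delta_pos":[-15.6,-31.4,2.5],"twist":[0,0,0]},{"hand":1,"delta_pos":[-15.6,-31.4,2.5],"twist":[0,0,0]},{"hand":0.6,"delta_pos":[-15.6,-31.4,2.5],"twist":[0,0,0]},{"hand":0.6,"delta_pos":[-15.6,-31.4,2.5],"twist":[0,0,0]},{"hand":0.6,"delta_pos":[-15.6,-31.4,2.5],"twist":[0,0,0]},{"hand":0.6,"delta_pos":[-15.6,-31.4,2.5],"twist":[0,0,0]},{"hand":0.6,"delta_pos":[-15.6,-31.4,2.5],"twist":[0,0,0]},{"hand":0.6,"delta_pos":[-15.6,-31.4,2.5],"twist":[0,0,0]},{"hand":0.6,"delta_pos":[-15.6,-31.4,2.5],"twist":[0,0,0]}]'

```text
time_s: 3.0
position: [0.4607, 0.051, 0.2255]
eef_rot: [0.537, 3.095, 0.001]
wrist_force: [0.3, -0.7, -0.6]
gripper_width: 0.0566
```

servo_tool --targets '[{"hand":0.6,"delta_pos":[-15.6,-31.4,2.5],"twist":[0,0,0]},{"hand":0.6,"delta_pos":[-15.6,-31.4,2.5],"twist":[0,0,0]},{"hand":0.6,"delta_pos":[-15.6,-31.4,2.5],"twist":[0,0,0]},{"hand":0.6,"delta_pos":[-15.6,-31.4,2.5],"twist":[0,0,0]},{"hand":0.6,"delta_pos":[-15.6,-31.4,2.5],"twist":[0,0,0]},{"hand":0.6,"delta_pos":[-15.6,-31.4,2.5],"twist":[0,0,0]},{"hand":0.6,"delta_pos":[-15.6,-31.4,2.5],"twist":[0,0,0]},{"hand":0.6,"delta_pos":[-15.6,-31.4,2.5],"twist":[0,0,0]},{"hand":0.6,"delta_pos":[-15.6,-31.4,2.5],"twist":[0,0,-5]},{"hand":0.6,"delta_pos":[-15.6,-31.4,2.5],"twist":[0,0,-5]}]'

```text
time_s: 3.83
position: [0.5042, -0.297, 0.2002]
eef_rot: [-0.26, -3.13, 0.0]
wrist_force: [0.6, 0.1, 0.4]
gripper_width: 0.0564
```

```bash
python3 - <<'E'
from h import *
np.set_printoptions(precision=4,suppress=True)
s=read_state();print(s["time_s"],s["position"],s["eef_rot"])
p=shot("wrist");save(p,"w1.png");print(p["origin"],p["rotation"])
for n,z in dict(pin_grip=.054,pin_seat=.028,pin_block=0,driver=.05,vise=.05).items():
    for d in nets.pinpoint(p,n)[:2]:
        print(n,round(d["p"],2),np.array(d["pixel"]),atz(p,d["pixel"],z),dep(p,d["pixel"]))
print(nets.look_for(p,"pin_grip")[:2])
E
```

```text
3.8333 [ 0.5042 -0.297   0.2002] [-0.26   -3.1305  0.0002]
[ 0.4319 -0.2856  0.3802] [2.2405 1.8965 0.2416]
pin_grip 0.5 [317.1 185. ] [ 0.4965 -0.3028  0.054 ] [ 0.4932 -0.3019  0.0704]
pin_seat 0.66 [324.4 142.3] [ 0.4509 -0.2864  0.028 ] [ 0.4484 -0.2863  0.0746]
pin_seat 0.54 [319.9 184.2] [ 0.5012 -0.3005  0.028 ] [ 0.4927 -0.2987  0.0712]
pin_block 0.75 [323.1 142.1] [ 0.4519 -0.2881  0.    ] [ 0.448  -0.2876  0.0745]
pin_block 0.59 [324.4 142.1] [ 0.4522 -0.2864  0.    ] [ 0.4482 -0.2863  0.0745]
driver 0.61 [591.4 268.2] [0.662  0.0246 0.05  ] [ 0.4838 -0.2157  0.3058]
driver 0.57 [323.6 143.2] [ 0.4506 -0.2874  0.05  ] [ 0.4492 -0.2873  0.0751]
vise 0.52 [326.2 104.8] [ 0.41   -0.2778  0.05  ] [ 0.412  -0.2785  0.0801]
[{'box': [320.5, 185.9, 16.3, 18.1], 'p': 0.52}]
```

View pics/w1.png

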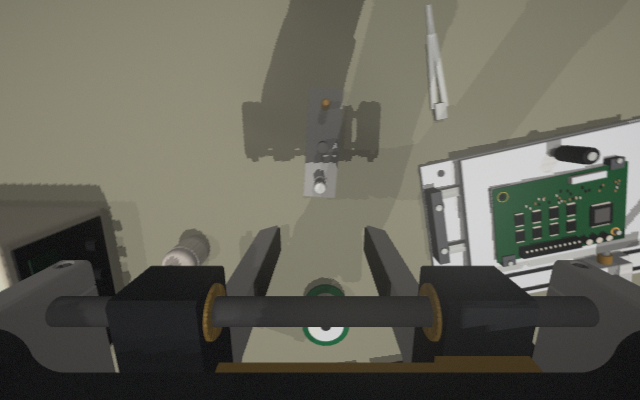

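The wrist view shows the pin at (320,186), the driver at (325,145), the brass tool at (325,104), the board's hole ring at (504,197) and the grip top at (592,155).

```bash
cat >> h.py <<'E'
def cloud(p):
    h,w=p["range_z"].shape;u,v=np.meshgrid(np.arange(w),np.arange(h))
    d=np.stack([u,v,np.ones_like(u)],-1)@np.linalg.inv(np.array(p["intrinsics"])).T@rot(p).T
    return np.array(p["origin"])+d*p["range_z"][...,None]
def board(p):
    c=p["color"].astype(int);X=cloud(p)
    m=(c[...,1]>c[...,0]+25)&(c[...,1]>c[...,2]+15)&(abs(X[...,2]-.042)<.01)&(abs(X[...,0]-.57)<.12)&(abs(X[...,1]+.03)<.25)
    n,l,st,_=cv2.connectedComponentsWithStats(cv2.morphologyEx(m.astype(np.uint8),cv2.MORPH_CLOSE,np.ones((3,3))));k=1+np.argmax(st[1:,4])
    v,u=np.nonzero(l==k);P=np.array([atz(p,q,.042)[:2] for q in zip(u,v)])
    return cv2.boxPoints(cv2.minAreaRect((P*1000).astype(np.float32))),cv2.minAreaRect((P*1000).astype(np.float32))
E
python3 - <<'E'
from h import *
np.set_printoptions(precision=4,suppress=True)
for n in("wrist","top"):
    p=shot(n);X=cloud(p)
    q=X[(abs(X[...,0]-.5)<.03)&(abs(X[...,1]+.3)<.03)&(X[...,2]>.058)&(X[...,2]<.078)]
    print(n,"head",len(q),q.mean(0),q.min(0),q.max(0))
    print("board",*board(p))
    for k,z in dict(tool_hole=.042,slide_grip=.064,notch=.029,plunger=.029,stage=0,station=0).items():
        for d in nets.pinpoint(p,k)[:2]: print(k,round(d["p"],2),np.array(d["pixel"]),atz(p,d["pixel"],z))
    if n=="wrist":
        save(p,"w2.png",(290,90,350,210),5)
E
```

```text
wrist head 142 [ 0.4956 -0.299   0.0696] [ 0.4895 -0.3057  0.0583] [ 0.5033 -0.2925  0.0725]
board [[531.5452  65.0918]
 [539.9467 -93.5472]
 [639.1404 -88.2939]
 [630.7389  70.3451]] ((585.3427734375, -11.601081848144531), (99.33280181884766, 158.861328125), 3.031548500061035)
tool_hole 0.75 [502.  196.3] [ 0.5514 -0.0785  0.042 ]
tool_hole 0.49 [323.3 302.1] [ 0.6607 -0.319   0.042 ]
slide_grip 0.69 [566.6 155.8] [ 0.5089 -0.021   0.064 ]
slide_grip 0.21 [317.3 182.9] [ 0.4929 -0.2977  0.064 ]
notch 0.57 [519.7 268.6] [ 0.6627 -0.0478  0.029 ]
plunger 0.7 [600.9 250.9] [0.6543 0.0592 0.029 ]
plunger 0.25 [321.5 300.9] [ 0.6671 -0.3226  0.029 ]
stage 0.87 [580.2 188.6] [0.573  0.0523 0.    ]
stage 0.69 [313.5 185.4] [ 0.5077 -0.3066  0.    ]
station 0.78 [588.8 269.2] [ 0.6997  0.072  -0.    ]
top head 14 [ 0.4957 -0.2955  0.0687] [ 0.4894 -0.3014  0.0631] [ 0.5005 -0.2905  0.0741]
board [[529.4572  64.4844]
 [542.7911 -91.8773]
 [632.6405 -84.2153]
 [619.3065  72.1464]] ((581.048828125, -9.865463256835938), (90.17547607421875, 156.92918395996094), 4.874189376831055)
tool_hole 0.85 [351.4 201. ] [ 0.5496 -0.0834  0.042 ]
tool_hole 0.52 [409.2 212. ] [ 0.5109 -0.2924  0.042 ]
slide_grip 0.6 [416.4 167.7] [ 0.67   -0.3175  0.064 ]
slide_grip 0.56 [334.2 211.4] [ 0.5082 -0.0205  0.064 ]
notch 0.67 [338.9 170.3] [ 0.6661 -0.038   0.029 ]
notch 0.51 [332.2 210.8] [ 0.5148 -0.014   0.029 ]
plunger 0.79 [312.  171.7] [0.6601 0.0614 0.029 ]
stage 0.88 [316.3 195.8] [0.5746 0.0451 0.    ]
stage 0.7 [412.9 216.5] [ 0.4996 -0.3134  0.    ]
station 0.95 [309.1 161.7] [0.7047 0.0736 0.    ]
station 0.64 [351.6 201.3] [ 0.5548 -0.0866  0.    ]
```

View pics/w2.png

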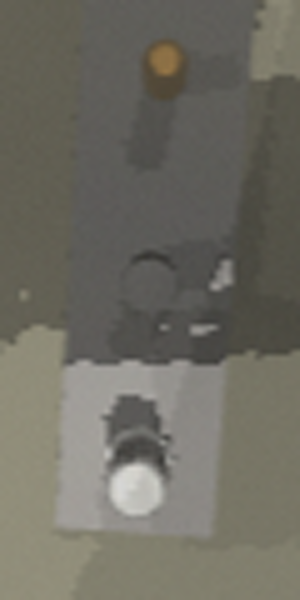

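The crop shows the pin head top at about (317,187) in the full picture, the driver at (319,145) and the brass tool at (323,102). The head centre is about (0.496,-0.300). Next I descend on it.

servo_tool --targets '[{"hand":0.6,"delta_pos":[3.7,-2.1,30],"twist":[0,0,0]},{"hand":0.6,"delta_pos":[3.7,-2.1,35],"twist":[0,0,0]},{"hand":0.6,"delta_pos":[0,0,35],"twist":[0,0,0]},{"hand":0.6,"delta_pos":[0,0,30],"twist":[0,0,0]},{"hand":0.6,"delta_pos":[0,0,20],"twist":[0,0,0]},{"hand":0.6,"delta_pos":[0,0,10],"twist":[0,0,0]},{"hand":0.6,"delta_pos":[0,0,5],"twist":[0,0,0]},{"hand":0.6,"delta_pos":[0,0,0],"twist":[0,0,0]}]'

```text
time_s: 5.55
position: [0.4966, -0.298, 0.0348]
eef_rot: [-0.266, -3.13, -0.0]
wrist_force: [-0.8, -0.0, -0.4]
gripper_width: 0.0563
```

```bash
python3 - <<'E'
from h import *
np.set_printoptions(precision=4,suppress=True)
p=shot("wrist");save(p,"w3.png",(160,120,480,360),2)
s=read_state();print(s["position"],s["wrist_force"])
t=np.array(s["position"]);print("tcp px",proj(p,t),"grasp px",proj(p,t+[0,0,.019]),proj(p,t+[0,0,.035]))
E
```

```text
[ 0.4972 -0.2984  0.0358] [0.6007 0.0067 0.2703]
tcp px [323.1348 239.2707] grasp px [323.219 251.23 ] [323.305  263.4598]
```

View pics/w3.png

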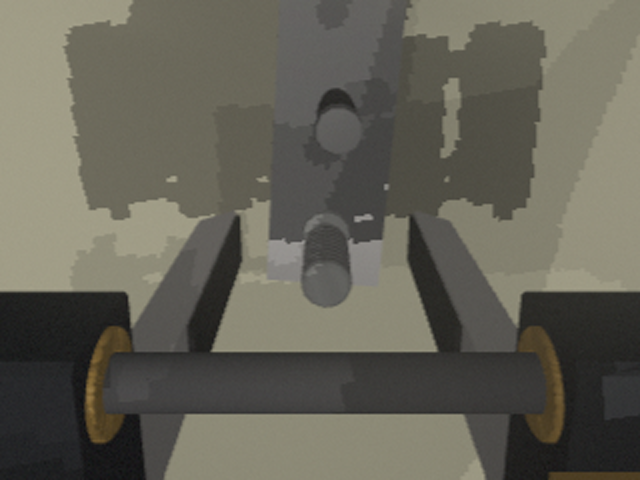

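The crop shows the knurled head at (323,262) in the full picture, exactly at the projected grasp axis. Now I close and lift straight up.

servo_tool --squeeze 35 --targets '[{"hand":0,"delta_pos":[0,0,0],"twist":[0,0,0]},{"hand":0,"delta_pos":[0,0,0],"twist":[0,0,0]},{"hand":0,"delta_pos":[0,0,0],"twist":[0,0,0]},{"hand":0,"delta_pos":[0,0,0],"twist":[0,0,0]},{"hand":0,"delta_pos":[0,0,0],"twist":[0,0,0]},{"hand":0,"delta_pos":[0,0,0],"twist":[0,0,0]}]'

```text
time_s: 6.1
position: [0.4968, -0.2981, 0.0356]
eef_rot: [0.266, 3.13, -0.0]
wrist_force: [-0.2, 0.6, -0.5]
gripper_width: 0.02
```

servo_tool --targets '[{"hand":0,"delta_pos":[0,0,-4],"twist":[0,0,0]},{"hand":0,"delta_pos":[0,0,-6],"twist":[0,0,0]},{"hand":0,"delta_pos":[0,0,-10],"twist":[0,0,0]},{"hand":0,"delta_pos":[0,0,-20],"twist":[0,0,0]},{"hand":0,"delta_pos":[0,0,-20],"twist":[0,0,0]},{"hand":0,"delta_pos":[0,0,-15],"twist":[0,0,0]}]'

```text
time_s: 6.6
position: [0.4972, -0.2984, 0.1126]
eef_rot: [0.266, 3.129, -0.001]
wrist_force: [0.9, -0.4, -0.9]
gripper_width: 0.0134
```

servo_tool --targets '[{"hand":0,"delta_pos":[-2.7,36.8,0],"twist":[0,0,0]},{"hand":0,"delta_pos":[-2.7,36.8,0],"twist":[0,0,0]},{"hand":0,"delta_pos":[-2.7,36.8,0],"twist":[0,0,0]},{"hand":0,"delta_pos":[-2.7,36.8,0],"twist":[0,0,0]},{"hand":0,"delta_pos":[-2.7,36.8,0],"twist":[0,0,0]},{"hand":0,"delta_pos":[-2.7,36.8,0],"twist":[0,0,0]},{"hand":0,"delta_pos":[0,0,0],"twist":[0,0,-6.5]},{"hand":0,"delta_pos":[0,0,0],"twist":[0,0,-6.5]},{"hand":0,"delta_pos":[0,0,0],"twist":[0,0,0]},{"hand":0,"delta_pos":[0,0,0],"twist":[0,0,0]}]'

```text
time_s: 7.43
position: [0.55, -0.0834, 0.111]
eef_rot: [-0.085, 3.14, -0.0]
wrist_force: [-1.1, -0.4, 0.9]
gripper_width: 0.0133
```

```bash
python3 - <<'E'
from h import *
np.set_printoptions(precision=4,suppress=True)
p=shot("wrist");save(p,"w4.png",(140,60,540,360),2)
s=read_state();print(s["position"],s["eef_rot"],s["wrist_force"],s["gripper_width"])
t=np.array(s["position"]);print("top",proj(p,t+[0,0,.035]),"collar",proj(p,t+[0,0,-.007]),"tip",proj(p,t+[0,0,-.023]))
print("board",*board(p))
for k,z in dict(tool_hole=.042,slide_grip=.064,pin_grip=.13,pin_seat=.105,notch=.029,plunger=.029).items():
    for d in nets.pinpoint(p,k)[:2]: print(k,round(d["p"],2),np.array(d["pixel"]),atz(p,d["pixel"],z))
E
```

```text
[ 0.5499 -0.0838  0.1109] [-0.0839  3.1399 -0.0003] [ 0.4368 -0.2656 -1.0261] 0.013284381865709833
top [323.1192 261.6876] collar [322.9766 234.0756] tip [322.9364 226.3013]
board [[532.1832  65.8215]
 [540.7812 -92.4707]
 [631.1072 -87.5645]
 [622.5092  70.7277]] ((581.6452026367188, -10.871498107910156), (90.45915222167969, 158.52557373046875), 3.109081745147705)
tool_hole 0.92 [328.2 211.3] [ 0.5517 -0.0788  0.042 ]
tool_hole 0.24 [110.3 306. ] [ 0.6628 -0.2916  0.042 ]
slide_grip 0.81 [410.  170.6] [ 0.5074 -0.016   0.064 ]
pin_grip 0.8 [320.2 249.2] [ 0.5496 -0.0855  0.13  ]
pin_seat 0.97 [321.5 236. ] [ 0.5509 -0.0847  0.105 ]
```

View pics/w4.png

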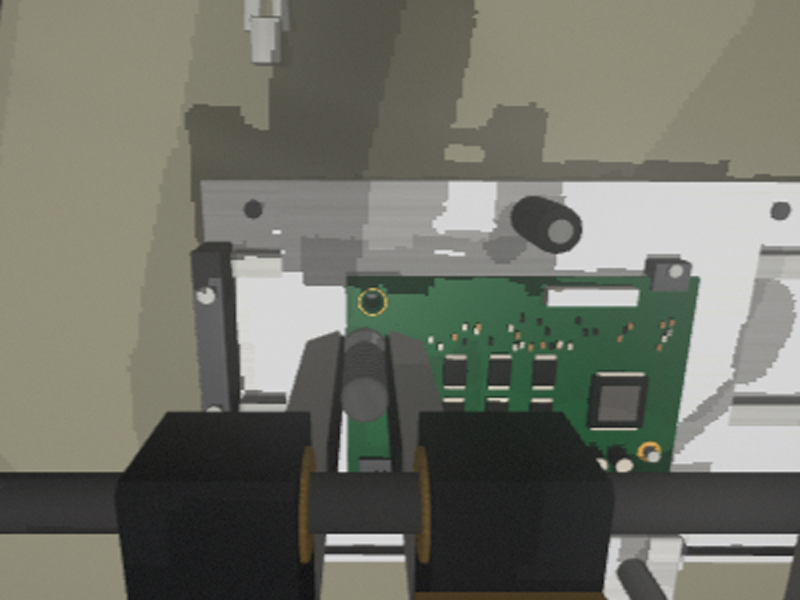

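The crop shows the hole ring at (326,210) in the full picture and the pin head top at (322,260) between the fingers. The grip top is at (420,176) in the full picture.

```bash
cat >> h.py <<'E'
def ring(p,c0,r=16):
    c=p["color"].astype(int);m=(c[...,0]>c[...,2]+35)&(c[...,0]>c[...,1]+5)&(c[...,0]>90)
    u,v=np.meshgrid(np.arange(640),np.arange(400));m&=np.hypot(u-c0[0],v-c0[1])<r
    v,u=np.nonzero(m);e=cv2.fitEllipse(np.stack([u,v],1).astype(np.float32));return len(u),e
E
python3 - <<'E'
from h import *
np.set_printoptions(precision=4,suppress=True)
p=shot("wrist");n,e=ring(p,(326,210.5));print(n,e,atz(p,e[0],.042),p["origin"])
g=cv2.cvtColor(p["color"],cv2.COLOR_RGB2GRAY)
print(g[246:272:2,305:342:2])
E
```

```text
37 ((325.87359619140625, 211.02503967285156), (12.812811851501465, 13.511228561401367), 94.43943786621094) [ 0.551 -0.081  0.042] [ 0.4766 -0.0883  0.2902]
[[ 86  71  48  56  69  73  69  70  67  68  70  65  68  65  49  46  73  80
   81]
 [ 85  69  49  63  67  70  66  73  72  74  71  64  64  64  54  46  71  81
   80]
 [ 84  63  53  61  66  73  83  86  85  86  87  79  72  61  57  43  67  79
   79]
 [ 84  58  48  63  77  87  88  88  87  89  90  88  86  71  54  45  61  79
   80]
 [ 82  57  48  68  88  90  91  89  88  87  89  90  90  84  62  42  53  78
   79]
 [ 83  51  47  76  87  93  91  89  90  87  89  89  91  86  70  43  52  79
   80]
 [ 82  47  47  81  88  92  91  89  89  87  87  90  91  89  73  43  41  78
   78]
 [ 73  45  47  82  89  91  92  90  87  87  88  87  89  89  75  43  43  78
   79]
 [ 74  45  44  75  89  89  91  89  89  88  87  87  87  90  76  42  41  72
   78]
 [ 64  44  43  72  87  89  91  88  88  88  86  87  88  88  61  43  40  70
   79]
 [ 62  44  45 174  96  89  92  89  89  87  86  85  86  82  63  38  38  66
   77]
 [ 59  42  41 178 153  82  89  89  89  88  86  86  81  84  64  38  40  64
   79]
 [ 52  41  39 178 152  82  80  81  86  81  78  81  84  85  69  39  41  48
   77]]
```

servo_tool --targets '[{"hand":0,"delta_pos":[-0.8,1.6,10],"twist":[0,0,0]},{"hand":0,"delta_pos":[-0.8,1.6,10],"twist":[0,0,0]},{"hand":0,"delta_pos":[0,0,6],"twist":[0,0,0]},{"hand":0,"delta_pos":[0,0,4],"twist":[0,0,0]},{"hand":0,"delta_pos":[0,0,0],"twist":[0,0,0]}]'

```text
time_s: 8.25
position: [0.5502, -0.0796, 0.0787]
eef_rot: [0.091, -3.138, -0.001]
wrist_force: [-0.3, -0.2, -0.3]
gripper_width: 0.013
```

```bash
python3 - <<'E'
from h import *
np.set_printoptions(precision=4,suppress=True)
p=shot("wrist");s=read_state();t=np.array(s["position"]);print(t,s["wrist_force"])
for k,z in("hole",.042),("top",t[2]+.035),("collarTop",t[2]+.003),("collar",t[2]-.007),("tip",t[2]-.023): print(k,proj(p,[t[0],t[1],z]))
try:
    n,e=ring(p,(323,220),25);print(n,e,atz(p,e[0],.042))
except Exception as x: print(x)
save(p,"w5.png",(280,190,370,280),6)
E
```

```text
[ 0.5507 -0.0797  0.0794] [-0.2327 -0.6443  0.0195]
hole [323.1369 221.3689]
top [323.5221 263.0992]
collarTop [323.3166 240.8394]
collar [323.2656 235.3053]
tip [323.1934 227.4903]
27 ((321.63800048828125, 221.20838928222656), (13.188458442687988, 15.555346488952637), 92.89086151123047) [ 0.5506 -0.0809  0.042 ]
```

View pics/w5.png

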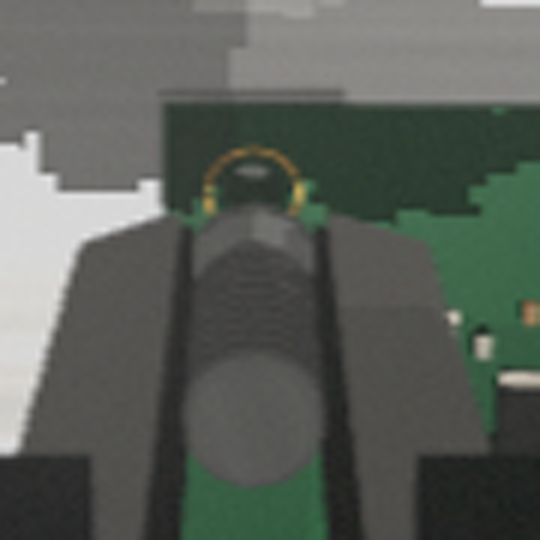

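The crop shows the head disc at (322.3,259.7) and the ring at (322.5,221.5) in the full picture, so the columns line up. Next I get the pin's height and x in the hand from depth.

```bash
python3 - <<'E'
from h import *
np.set_printoptions(precision=4,suppress=True)
p=shot("wrist");s=read_state();t=np.array(s["position"]);X=cloud(p)
q=X[252:268,315:330].reshape(-1,3);print("top rel tcp",np.median(q,0)-t, np.percentile(q[:,2],[10,50,90])-t[2])
q=X[213:216,316:328].reshape(-1,3);print("board z",np.median(X[222:226,300:308].reshape(-1,3),0))
K=np.array(p["intrinsics"])[0,0];print("f",K)
c=rot(p).T@(t+[0,0,.035]-p["origin"]);print("disc px pred",14e-3*K/c[2],c)
print(rot(p)[:,2])
E
```

```text
top rel tcp [-0.0006 -0.0009  0.0318] [0.0312 0.0318 0.0325]
board z [ 0.5564 -0.096   0.0347]
f 284.04529850702664
disc px pred 25.103415135153938 [0.0009 0.0348 0.1584]
[ 0.2509  0.0129 -0.9679]
```

servo_tool --targets '[{"hand":0,"delta_pos":[-0.4,0,5],"twist":[0,0,0]},{"hand":0,"delta_pos":[0,0,4],"twist":[0,0,0]},{"hand":0,"delta_pos":[0,0,2],"twist":[0,0,0]},{"hand":0,"delta_pos":[0,0,2],"twist":[0,0,0]},{"hand":0,"delta_pos":[0,0,2],"twist":[0,0,0]},{"hand":0,"delta_pos":[0,0,0],"twist":[0,0,0]}]'

```text
time_s: 8.85
position: [0.5512, -0.0797, 0.0648]
eef_rot: [0.091, -3.139, -0.0]
wrist_force: [0.9, 0.1, -0.6]
gripper_width: 0.0134
```

servo_tool --targets '[{"hand":0,"delta_pos":[0,0,3],"twist":[0,0,0]},{"hand":0,"delta_pos":[0,0,3],"twist":[0,0,0]},{"hand":0,"delta_pos":[0,0,3],"twist":[0,0,0]},{"hand":0,"delta_pos":[0,0,2],"twist":[0,0,0]},{"hand":0,"delta_pos":[0,0,1],"twist":[0,0,0]},{"hand":0,"delta_pos":[0,0,0],"twist":[0,0,0]}]'

```text
time_s: 9.35
position: [0.5512, -0.0798, 0.0528]
eef_rot: [0.09, -3.139, -0.0]
wrist_force: [-1.7, -0.1, -1.1]
gripper_width: 0.0131
```

servo_tool --targets '[{"hand":0,"delta_pos":[0,0,1],"twist":[0,0,0]},{"hand":0,"delta_pos":[0,0,1],"twist":[0,0,0]},{"hand":0,"delta_pos":[0,0,0],"twist":[0,0,0]}]'

```text
time_s: 9.6
position: [0.5513, -0.0798, 0.0518]
eef_rot: [0.09, -3.14, -0.0]
wrist_force: [-3.2, 0.8, 5.0]
gripper_width: 0.0132
```

servo_tool --targets '[{"hand":0,"delta_pos":[0,0,1],"twist":[0,0,0]},{"hand":0,"delta_pos":[0,0,1],"twist":[0,0,0]},{"hand":0,"delta_pos":[0,0,0],"twist":[0,0,0]}]'

```text
time_s: 9.85
position: [0.5514, -0.0798, 0.0516]
eef_rot: [-0.09, 3.14, 0.0]
wrist_force: [-6.4, 0.8, 21.3]
gripper_width: 0.0135
```

servo_tool --targets '[{"hand":0,"delta_pos":[0.4,0,-1.5],"twist":[0,0,0]},{"hand":0.3,"delta_pos":[0,0,0],"twist":[0,0,0]},{"hand":0.3,"delta_pos":[0,0,0],"twist":[0,0,0]},{"hand":0.3,"delta_pos":[0,0,0],"twist":[0,0,0]},{"hand":0.3,"delta_pos":[0,0,0],"twist":[0,0,0]},{"hand":0.3,"delta_pos":[0,0,-5],"twist":[0,0,0]},{"hand":0.3,"delta_pos":[0,0,-15],"twist":[0,0,0]},{"hand":0.3,"delta_pos":[0,0,-25],"twist":[0,0,0]},{"hand":0.3,"delta_pos":[0,0,-25],"twist":[0,0,0]},{"hand":0.3,"delta_pos":[0,0,0],"twist":[0,0,0]},{"hand":0.3,"delta_pos":[0,0,0],"twist":[0,0,0]}]'

```text
time_s: 10.77
position: [0.5525, -0.08, 0.1222]
eef_rot: [-0.09, 3.137, -0.001]
wrist_force: [-1.4, 0.1, -0.4]
gripper_width: 0.0279
```

```bash
python3 - <<'E'
from h import *
np.set_printoptions(precision=4,suppress=True)
p=shot("wrist");s=read_state();t=np.array(s["position"]);print(t,s["eef_rot"],s["wrist_force"],s["gripper_width"])
X=cloud(p)
q=X[(np.hypot(X[...,0]-.551,X[...,1]+.081)<.012)&(X[...,2]>.07)&(X[...,2]<.1)];print("pin top",len(q),q.mean(0),np.percentile(q[:,2],[50,90,98]))
q=X[(np.hypot(X[...,0]-.511,X[...,1]+.016)<.018)&(X[...,2]>.075)&(X[...,2]<.1)];print("grip top",len(q),q.mean(0),q.min(0),q.max(0))
print(board(p)[1])
for k,z in dict(slide_grip=.064,notch=.029,plunger=.029,pin_grip=.068).items():
    for d in nets.pinpoint(p,k)[:2]: print(k,round(d["p"],2),np.array(d["pixel"]),atz(p,d["pixel"],z))
save(p,"w6.png")
E
```

```text
[ 0.5514 -0.0798  0.121 ] [-0.0905  3.1395 -0.0001] [-1.041  -0.2754  0.0454] 0.02838513854262572
pin top 294 [ 0.5499 -0.0814  0.0823] [0.0838 0.0848 0.0853]
grip top 472 [ 0.5069 -0.0168  0.0838] [ 0.4986 -0.0246  0.0752] [ 0.5164 -0.0075  0.0871]
((585.2191772460938, -10.894752502441406), (98.259033203125, 159.141357421875), 3.3102457523345947)
slide_grip 0.73 [400.4 166.6] [ 0.5084 -0.0177  0.064 ]
notch 0.76 [347.1 300.3] [ 0.6621 -0.0473  0.029 ]
notch 0.31 [271.  36.] [ 0.407  -0.1335  0.029 ]
pin_grip 0.92 [319.6 212.7] [ 0.5515 -0.0832  0.068 ]
```

View pics/w6.png

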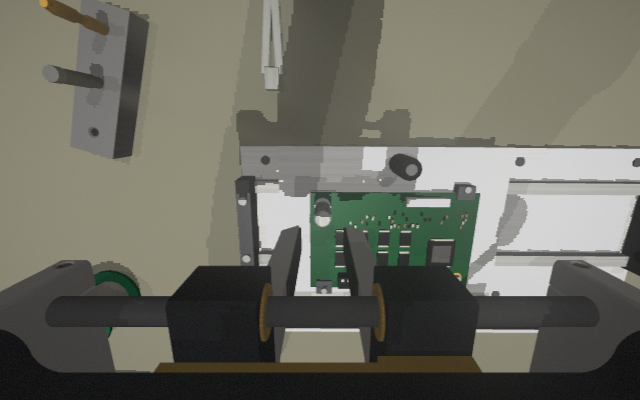

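The picture shows the pin at (322,212), standing in the board's corner with its top at z=0.084, so it is seated. The grip is at (408,167). The driver and brass tool haven't moved. Next I go to the grip.

servo_tool --targets '[{"hand":0.5,"delta_pos":[13.2,22.2,0],"twist":[0,0,0]},{"hand":0.5,"delta_pos":[13.2,22.2,0],"twist":[0,0,0]},{"hand":0.5,"delta_pos":[13.2,22.2,0],"twist":[0,0,0]},{"hand":0.5,"delta_pos":[0,0,20],"twist":[0,0,0]},{"hand":0.5,"delta_pos":[0,0,20],"twist":[0,0,0]},{"hand":0.5,"delta_pos":[0,0,20],"twist":[0,0,0]},{"hand":0.5,"delta_pos":[0,0,12],"twist":[0,0,0]},{"hand":0.5,"delta_pos":[0,0,4],"twist":[0,0,0]},{"hand":0.5,"delta_pos":[0,0,0],"twist":[0,0,0]}]'

```text
time_s: 11.77
position: [0.5067, -0.0156, 0.0434]
eef_rot: [0.09, -3.137, -0.0]
wrist_force: [-0.1, -0.9, 0.6]
gripper_width: 0.0472
```

```bash
python3 - <<'E'
from h import *
np.set_printoptions(precision=4,suppress=True)
p=shot("wrist");s=read_state();t=np.array(s["position"]);print(t,s["wrist_force"],s["gripper_width"])
print("griptop pred",proj(p,t+[0,0,.084-t[2]]))
X=cloud(p);q=X[(np.hypot(X[...,0]-t[0],X[...,1]-t[1])<.016)&(X[...,2]>.081)&(X[...,2]<.088)];print("grip top",len(q),q.min(0),q.max(0))
save(p,"w7.png",(160,100,480,340),2)
E
```

```text
[ 0.5075 -0.0156  0.0442] [0.6381 0.3746 0.8635] 0.047076995521855444
griptop pred [323.6863 267.9099]
grip top 797 [ 0.4982 -0.0238  0.0811] [ 0.5157 -0.0062  0.0867]
```

View pics/w7.png

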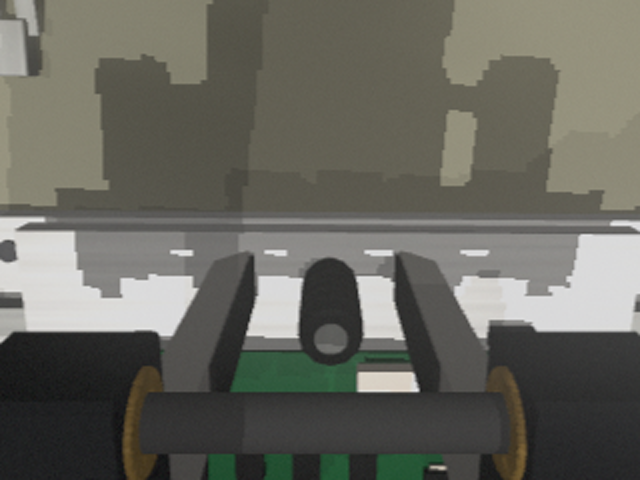

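The grip top at (325,269) in the full picture sits centred between the fingers. Now I close on it.

servo_tool --squeeze 20 --targets '[{"hand":0,"delta_pos":[0,0,0],"twist":[0,0,0]},{"hand":0,"delta_pos":[0,0,0],"twist":[0,0,0]},{"hand":0,"delta_pos":[0,0,0],"twist":[0,0,0]},{"hand":0,"delta_pos":[0,0,0],"twist":[0,0,0]},{"hand":0,"delta_pos":[0,0,0],"twist":[0,0,0]},{"hand":0,"delta_pos":[0,0,0],"twist":[0,0,0]},{"hand":0,"delta_pos":[0,0,0],"twist":[0,0,0]},{"hand":0,"delta_pos":[0,0,0],"twist":[0,0,0]}]'

```text
time_s: 12.48
position: [0.5083, -0.015, 0.0453]
eef_rot: [-0.091, 3.139, 0.001]
wrist_force: [-0.1, 1.7, 6.1]
gripper_width: 0.0172
```

servo_tool --targets '[{"hand":0,"delta_pos":[0,3,0],"twist":[0,0,0]},{"hand":0,"delta_pos":[0,5,0],"twist":[0,0,0]},{"hand":0,"delta_pos":[0,6,0],"twist":[0,0,0]},{"hand":0,"delta_pos":[0,6,0],"twist":[0,0,0]},{"hand":0,"delta_pos":[0,6,0],"twist":[0,0,0]},{"hand":0,"delta_pos":[0,4,0],"twist":[0,0,0]},{"hand":0,"delta_pos":[0,0,0],"twist":[0,0,0]}]'

```text
time_s: 13.07
position: [0.5068, 0.0136, 0.0453]
eef_rot: [-0.089, 3.139, -0.002]
wrist_force: [-0.7, 0.0, 5.8]
gripper_width: 0.0174
```

servo_tool --targets '[{"hand":0,"delta_pos":[0,6,0],"twist":[0,0,0]},{"hand":0,"delta_pos":[0,8,0],"twist":[0,0,0]},{"hand":0,"delta_pos":[0,8,0],"twist":[0,0,0]},{"hand":0,"delta_pos":[0,8,0],"twist":[0,0,0]},{"hand":0,"delta_pos":[0,8,0],"twist":[0,0,0]},{"hand":0,"delta_pos":[0,6,0],"twist":[0,0,0]},{"hand":0,"delta_pos":[0,4,0],"twist":[0,0,0]},{"hand":0,"delta_pos":[0,2,0],"twist":[0,0,0]},{"hand":0,"delta_pos":[0,0,0],"twist":[0,0,0]}]'

```text
time_s: 13.82
position: [0.5043, 0.0636, 0.0453]
eef_rot: [-0.089, 3.138, -0.001]
wrist_force: [-0.9, -0.8, 4.7]
gripper_width: 0.0177
```

```bash
python3 - <<'E'
from h import *
np.set_printoptions(precision=4,suppress=True)
s=read_state();t=np.array(s["position"]);print(t,s["wrist_force"],s["gripper_width"])
y=np.array([-.056,.998,0])
for c in("top","side"):
    p=shot(c);g=t+[0,0,.02]
    for k in("plunger","notch"):
        for d in nets.pinpoint(p,k)[:2]:
            w=atz(p,d["pixel"],.029);print(c,k,round(d["p"],2),w,"rel grip along y",(w-g)@y+.04)
E
```

```text
[0.5043 0.0636 0.0453] [-0.9068 -0.805   4.7387] 0.017669793484843294
top notch 0.84 [0.6584 0.0285 0.029 ] rel grip along y -0.0036624532229805537
top notch 0.52 [ 0.5592 -0.0193  0.029 ] rel grip along y -0.045769642386366265
side plunger 0.6 [0.6543 0.057  0.029 ] rel grip along y 0.025022638968579206
side plunger 0.25 [0.5496 0.0145 0.029 ] rel grip along y -0.011562046793273682
side notch 0.91 [0.6677 0.023  0.029 ] rel grip along y -0.009660398295752388
```

servo_tool --targets '[{"hand":0,"delta_pos":[0,3,0],"twist":[0,0,0]},{"hand":0,"delta_pos":[0,4,0],"twist":[0,0,0]},{"hand":0,"delta_pos":[0,4,0],"twist":[0,0,0]},{"hand":0,"delta_pos":[0,3,0],"twist":[0,0,0]},{"hand":0,"delta_pos":[0,2,0],"twist":[0,0,0]},{"hand":0,"delta_pos":[0,0,0],"twist":[0,0,0]}]'

```text
time_s: 14.62
position: [0.5034, 0.0796, 0.0453]
eef_rot: [-0.089, 3.138, -0.001]
wrist_force: [0.4, -0.8, 4.9]
gripper_width: 0.0182
```

servo_tool --targets '[{"hand":0,"delta_pos":[0,1,0],"twist":[0,0,0]},{"hand":0,"delta_pos":[0,1,0],"twist":[0,0,0]},{"hand":0,"delta_pos":[0,0,0],"twist":[0,0,0]}]'

```text
time_s: 14.87
position: [0.5033, 0.0813, 0.0453]
eef_rot: [-0.089, 3.138, -0.002]
wrist_force: [1.1, -1.5, 5.7]
gripper_width: 0.0178
```

servo_tool --targets '[{"hand":0,"delta_pos":[0,1,0],"twist":[0,0,0]},{"hand":0,"delta_pos":[0,1,0],"twist":[0,0,0]},{"hand":0,"delta_pos":[0,0,0],"twist":[0,0,0]}]'

```text
time_s: 15.12
position: [0.5032, 0.0833, 0.0453]
eef_rot: [-0.089, 3.138, -0.002]
wrist_force: [0.6, -2.4, 5.1]
gripper_width: 0.0177
```

servo_tool --targets '[{"hand":0,"delta_pos":[0,1,0],"twist":[0,0,0]},{"hand":0,"delta_pos":[0,1,0],"twist":[0,0,0]},{"hand":0,"delta_pos":[0,0,0],"twist":[0,0,0]}]'

```text
time_s: 15.37
position: [0.5031, 0.0853, 0.0453]
eef_rot: [-0.089, 3.138, -0.002]
wrist_force: [0.7, -2.4, 5.0]
gripper_width: 0.0178
```

servo_tool --targets '[{"hand":0,"delta_pos":[0,1,0],"twist":[0,0,0]},{"hand":0,"delta_pos":[0,1,0],"twist":[0,0,0]},{"hand":0,"delta_pos":[0,0,0],"twist":[0,0,0]}]'

```text
time_s: 15.62
position: [0.503, 0.0874, 0.0453]
eef_rot: [-0.089, 3.138, -0.001]
wrist_force: [1.4, -1.9, 5.1]
gripper_width: 0.0176
```

servo_tool --targets '[{"hand":0,"delta_pos":[0,1,0],"twist":[0,0,0]},{"hand":0,"delta_pos":[0,1,0],"twist":[0,0,0]},{"hand":0,"delta_pos":[0,0,0],"twist":[0,0,0]}]'

```text
time_s: 15.87
position: [0.5029, 0.0904, 0.0453]
eef_rot: [-0.09, 3.138, 0.0]
wrist_force: [0.9, 1.3, 4.9]
gripper_width: 0.0174
```

servo_tool --targets '[{"hand":0,"delta_pos":[0,1,0],"twist":[0,0,0]},{"hand":0,"delta_pos":[0,1,0],"twist":[0,0,0]},{"hand":0,"delta_pos":[0,0,0],"twist":[0,0,0]}]'

```text
time_s: 16.12
position: [0.5027, 0.0939, 0.0453]
eef_rot: [-0.092, 3.138, 0.003]
wrist_force: [0.1, 3.5, 5.3]
gripper_width: 0.0175
```

The wrist force along y changed sign, so the ball is pulling the carriage in. I'm advancing 1 mm at a time.

servo_tool --targets '[{"hand":0,"delta_pos":[0,1,0],"twist":[0,0,0]},{"hand":0,"delta_pos":[0,0,0],"twist":[0,0,0]}]'

```text
time_s: 16.28
position: [0.5027, 0.094, 0.0453]
eef_rot: [-0.091, 3.138, 0.001]
wrist_force: [0.2, 1.5, 4.6]
gripper_width: 0.0176
```

servo_tool --targets '[{"hand":0,"delta_pos":[0,0,0],"twist":[0,0,0]},{"hand":0,"delta_pos":[0,0,0],"twist":[0,0,0]},{"hand":0,"delta_pos":[0,0,0],"twist":[0,0,0]}]'

```text
time_s: 16.53
position: [0.5027, 0.094, 0.0453]
eef_rot: [-0.091, 3.138, 0.001]
wrist_force: [1.3, 1.9, 5.5]
gripper_width: 0.0177
```

servo_tool --targets '[{"hand":0,"delta_pos":[0,1,0],"twist":[0,0,0]},{"hand":0,"delta_pos":[0,0,0],"twist":[0,0,0]},{"hand":0,"delta_pos":[0,0,0],"twist":[0,0,0]}]'

```text
time_s: 16.78
position: [0.5027, 0.0941, 0.0453]
eef_rot: [-0.09, 3.138, -0.0]
wrist_force: [1.6, -0.2, 4.5]
gripper_width: 0.0176
```

The carriage stays put at y=0.0941 while the command catches up and the force falls to about 0, so the ball is home. I slacken so it can centre, then grip again lightly.

servo_tool --squeeze 3 --targets '[{"hand":0.23,"delta_pos":[0,0,0],"twist":[0,0,0]},{"hand":0.23,"delta_pos":[0,0,0],"twist":[0,0,0]},{"hand":0.23,"delta_pos":[0,0,0],"twist":[0,0,0]},{"hand":0.23,"delta_pos":[0,0,0],"twist":[0,0,0]},{"hand":0.23,"delta_pos":[0,0,0],"twist":[0,0,0]},{"hand":0.23,"delta_pos":[0,0,0],"twist":[0,0,0]}]'

```text
time_s: 17.28
position: [0.5014, 0.0942, 0.0446]
eef_rot: [0.091, -3.14, 0.0]
wrist_force: [-0.4, -0.2, 0.1]
gripper_width: 0.0216
```

```bash
python3 - <<'E'
from h import *
np.set_printoptions(precision=4,suppress=True)
s=read_state();t=np.array(s["position"]);print(s["time_s"],t,s["wrist_force"],s["gripper_width"])
p=shot("wrist");X=cloud(p)
q=X[(np.hypot(X[...,0]-t[0],X[...,1]-t[1])<.016)&(X[...,2]>.081)&(X[...,2]<.088)];print("grip top",len(q),q.min(0),q.max(0))
q=X[(np.hypot(X[...,0]-t[0]-.043,X[...,1]-t[1]+.0645)<.02)&(X[...,2]>.07)&(X[...,2]<.1)];print("pin top",len(q),len(q) and q.mean(0),len(q) and np.percentile(q[:,2],[50,98]))
for c in("top","side"):
    p=shot(c)
    for k in("plunger","notch"):
        for d in nets.pinpoint(p,k)[:2]: print(c,k,round(d["p"],2),atz(p,d["pixel"],.029))
    if c=="side": save(p,"s8.png",(260,120,420,340),3 if 0 else 2.7)
E
```

```text
17.2833 [0.5014 0.0942 0.0446] [-0.3592 -0.177   0.1315] 0.02164524384180236
grip top 886 [0.4908 0.0802 0.081 ] [0.5106 0.1067 0.088 ]
pin top 0 0 0
top plunger 0.61 [0.6477 0.0528 0.029 ]
top notch 0.89 [0.662  0.0581 0.029 ]
side plunger 0.74 [0.5479 0.0497 0.029 ]
side plunger 0.66 [0.6602 0.0622 0.029 ]
side notch 0.66 [0.6616 0.0639 0.029 ]
```

View pics/s8.png

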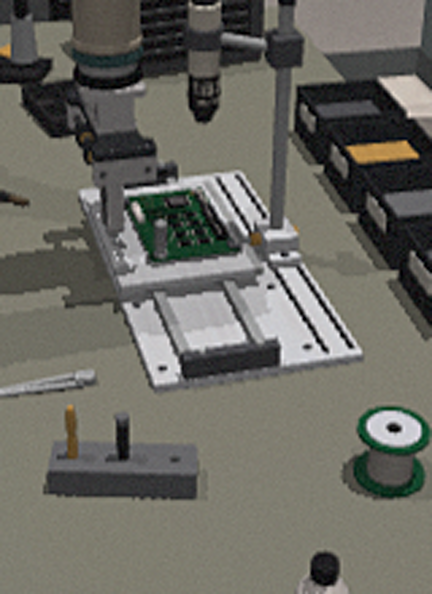

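The side picture shows the pin upright in the board corner at crop (160,238), the carriage beside the plunger block, and the tweezers, driver, brass tool and spool where they were. I close again lightly.

servo_tool --squeeze 5 --targets '[{"hand":0,"delta_pos":[0,0,0],"twist":[0,0,0]},{"hand":0,"delta_pos":[0,0,0],"twist":[0,0,0]},{"hand":0,"delta_pos":[0,0,0],"twist":[0,0,0]},{"hand":0,"delta_pos":[0,0,0],"twist":[0,0,0]},{"hand":0,"delta_pos":[0,0,0],"twist":[0,0,0]},{"hand":0,"delta_pos":[0,0,0],"twist":[0,0,0]},{"hand":0,"delta_pos":[0,0,0],"twist":[0,0,0]},{"hand":0,"delta_pos":[0,0,0],"twist":[0,0,0]}]'

```text
time_s: 18.3
position: [0.5016, 0.0941, 0.0448]
eef_rot: [0.09, -3.14, 0.0]
wrist_force: [0.7, -0.5, 1.4]
gripper_width: 0.0179
```

```bash
python3 -c "
from h import *
s=read_state();print(s['position'],s['wrist_force'],s['gripper_width'],np.abs(s['joint_velocities']).max());print(job_done())"
```

```text
[0.50155966 0.09410437 0.04475679] [ 0.7122738  -0.48790117  1.36483459] 0.017948234095587462 0.0012192969058038405
the job is handed in; nothing more can be done
None
```

The pin is in the board's tooling hole, and the carriage is at the notch with the fingers still holding the grip. I handed the job in at about 18.3 s of the 58 s allowed.

- **Pin:** I took it from the block, pushed it in until it stopped at about 21 N, and let go. Its head top then measured 84 mm above the table, which is the height expected with the collar on the board. In the side picture after the slide it still stood upright. The wrist-camera depth check of the pin found no points at that stage, so that picture is the only confirmation after the slide.
- **Carriage:** I slid it about 109 mm. The force along the rail changed from about -2 N to +3.5 N as the ball pulled in. The carriage then stayed at y = 0.094 over the next two 1 mm steps while the force fell to about 0.
- **Final grip:** I slackened the fingers so the ball could centre, then closed again at 5 N. At hand-in the arm was at rest, with about -0.5 N along the rail and an opening of 17.9 mm on the 18 mm grip.
- **Notch against plunger:** The two agreed within about 2 mm along y in the side camera. In the top camera they differed by about 5 mm, with one low-confidence plunger reading, so I relied on the force and position instead.
- **Other things on the bench:** The tweezers, driver, brass tool and spool looked unmoved in that last side picture. I did not check the brush, flux bottle and tray individually.

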